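# Refill the plug dispenser tube and tamp it home

### The job

Refill the counter dispenser: put the two narrow brass plugs into the clear tube, one on top of the other, then take the wooden tamping rod out of its block and push the stack down, together with the stiff sliding follower beneath it, until it bottoms out. At the bottom lean on the rod firmly, with about 15 to 20 newtons for a second and never as much as 30, then stand the rod back in its block and let go. Leave the wide plug and the other goods where they are.

Things in the scene. Friction and masses are not known exactly. Their poses are not given: they have to be found in the camera images.
- stand: Dispenser, screwed to the counter: grey base plate 90 x 90 x 12 mm with an upright round tube of clear plastic, outer diameter 35 mm, inner diameter 29 mm, centred on it. Origin: centre of the plate's underside, on the counter, on the tube's axis; z up.
- mouth (a point): Centre of the tube's open top rim, 150 mm above the counter. The top 10 mm flare out like a funnel to 41 mm inner (47 mm outer) diameter. Two plugs stacked on the follower at its start lie wholly below the rim; with the stack bottomed out the upper plug's top is 46 to 60 mm below the rim.
- follower_top (a point): Centre of the top face of the follower, a black plastic disc, 26 mm in diameter, on a rubber cushion (gives 1 mm per 4 N and recovers), sliding along the tube's axis. It starts 72 to 94 mm below the rim. Friction of 6 to 7 N holds it where it is left; pushed harder it slides 34 to 42 mm down to a hidden hard stop, its top then 114 to 128 mm below the rim, different each time.
- plug_a_mid (a point): Centre (half-way up) of one narrow brass plug: plain cylinder of 26 mm diameter, 34 mm tall, standing upright on the counter, about 90 g; either end may go down. Released in the tube's mouth it drops freely onto what is below it.
- plug_b_mid (a point): Centre (half-way up) of the other narrow brass plug, the same as the first; their order does not matter.
- plug_wide_mid (a point): Centre of the wide brass plug, 42 mm in diameter and 28 mm tall: it does not fit the tube; leave it alone. The three plugs stand in a row in any order.
- holder: Wooden block 80 x 80 x 50 mm, fixed to the counter, with a round upright blind hole for the rod in the middle of its top: 25 mm in diameter, 45 mm deep, edge slightly chamfered. Origin: centre of its underside; z up.
- holder_hole0 (a point): Centre of the hole's mouth on the block's top face, 50 mm above the counter.
- rod: Wooden tamping rod, 125 mm long, about 100 g, standing upright and loose in the block's hole at the start: round shaft of 18 mm diameter and 80 mm length with a flat end, then a square handle 26 x 26 mm, 45 mm tall, on top. Origin: centre of the shaft's flat lower end; z along the rod up to the handle, x and y square to the handle's flats.
- rod_grip (a point): Centre of the rod's square handle, 102.5 mm above the shaft's lower end (107.5 mm above the counter while the rod stands in its block).
- rod_tip (a point): Centre of the flat lower end of the rod's shaft, the end that pushes.
- tape_roll: Bystander: roll of tape, 90 mm in diameter, 45 mm tall, lying flat. Origin: centre of its underside.
- carton: Bystander: small white carton with a blue band, 70 x 120 x 50 mm. Origin: centre of its underside.
- tap: Bystander: chromed basin tap, about 100 mm tall, spout about 95 mm long along its -x. Origin: centre of its foot.

How it is judged (in metres and radians):
On the way, in this order (a step that is already met when the one before it is completed fails the run):
1. both narrow plugs are wholly inside the tube (horizontal distance between each of plug_a_mid, plug_b_mid and mouth below 0.006 m and z of plug_a_mid in the frame of stand between 0.02 and 0.134 m and z of plug_b_mid in the frame of stand between 0.02 and 0.134 m), for 0.1 s.
2. the stack is bottomed out and pressed with the rod by more than 12 N, standing still, for 0.4 s ((contact force between rod and plug_a above 12 N or contact force between rod and plug_b above 12 N) and linear speed of each of plug_a, plug_b below 0.008 m/s and z of follower_top in the frame of stand below 0.039 m), for 0.4 s.
At the end, for the whole second after the job is handed in: Both narrow plugs in the tube (within 6 mm of its axis), the upper plug's centre at least 59 mm and the follower's top at least 111 mm below the rim; the rod stands in the block, its end within 10 mm of the hole's axis, under 12 mm above the counter, tilted below 0.15 rad; all at rest (horizontal distance between each of plug_a_mid, plug_b_mid and mouth below 0.006 m and z of plug_a_mid in the frame of stand between 0.02 and 0.091 m and z of plug_b_mid in the frame of stand between 0.02 and 0.091 m and z of follower_top in the frame of stand below 0.039 m and horizontal distance between rod_tip and holder_hole0 below 0.01 m and z of rod_tip in the frame of holder below 0.012 m and angle between rod's own z axis and vertical below 0.15 rad and linear speed of each of rod, plug_a, plug_b below 0.02 m/s); the robot touches nothing.
It fails at once if the rod presses a plug with 30 N or more (contact force between rod and plug_a above 30 N or contact force between rod and plug_b above 30 N).
It fails at once if the wide plug or another bystander is moved by more than 30 mm (distance of any of plug_wide_mid, tape_roll, carton, tap from where it was at the start of the episode above 0.03 m).
It also fails if it takes over 72 s, if anything falls off the work surface, if the arm or the gripper's body presses on something with over 40 N, if the wrist force passes 120 N, or if a joint passes its speed limit or range.

### The arm

A 7-joint arm with a two-finger parallel gripper is mounted at the origin on the work surface. World frame = base frame: x ahead of the robot, y to its left, z up, the work surface at z = 0. Lengths are in mm, angles in degrees, forces in N, time in s.
With the tool pointing down it reaches from about 425 to 875 mm from the base axis. Payload 9.9 kg.
Tool frame: the origin (TCP) lies between the finger pads; the fingertips stand 11 mm ahead of it and the grasp point (between the pads) lies 8 mm behind it (tip_reach is the z of the fingertips in the tool frame, in mm); z points along the fingers, x is the direction in which the jaws open and shut, and the axes are right-handed (so a half turn about z gives the same grasp; the last joint's range is limited). The gripper opens to 85 mm and grips with 20 to 120 N. Pads are 22 mm wide; open, the fingers measure 114 mm over their backs; the gripper's body (76 mm by 85 mm) begins 54 mm behind the grasp point. The pads swing forward as they close: fully open they stand 13 mm farther back than shut.
Start: joints at [-71.895, 32.985, 1.427, 82.34, -0.859, 64.687, -3.237], TCP at [262.726, 621.775, 242.289] pointing down, gripper open.
Joint ranges: [-157.87, 157.87], [-19.46, 123.44], [-87.15, 90], [11.01, 140.99], [-62.26, 242.26], [9.8, 113.94], [-161.44, 161.44]. Speed limits (degrees/s): [127.2, 127.2, 172.46, 172.46, 180, 180, 180].

### API

Orientations are given as a 3x3 rotation matrix whose columns are the frame's x, y, z axes.
In Python, from cell import observe, capture, get_calibration, sign_off, tip_reach gives the robot as it stands.
- The arm moves only by the tool jog_arm, never from a script. Its argument "rows" is a list of rows, each a list of 3 entries, a list of its own where there are three numbers: the shift along the world's x, y, z in mm, then the turn, a rotation vector about the world's x, y, z in degrees, then the finger opening in mm, from 0 to 85.4. In form: [[[x, y, z], [ax, ay, az], grip], ...]. A call has 1 to 5 rows; each row shifts and turns the commanded pose from where the row before left it; what a row does not reach is not made up. A row lasts 1/8 s, in which the tool goes at most 62.5 mm and 10.7 degrees, less where a joint would pass 70% of its speed; a pose out of reach is approached as far as the arm can. A call with a gripper value outside its range is refused whole. The fingers move at their own pace and stop on an object; the grip force is fixed at half the most. Time passes only in rows, so rows that do not move let the fingers close. It gives the time, the measured TCP pose, the force and the opening at its end, in the units of the state.
- observe(): the state, without advancing time (a new reading comes with each control period).
- capture(name): name is "scene" or "top"; returns the picture (400x640x3 uint8, red, green, blue); there is no depth.
- get_calibration(name): a dict with "mtx" (3x3 intrinsics, pixels), "cam_to_world" (4x4, takes a point from camera to world coordinates). Camera axes: x right, y down, z forward; pixel columns grow to the right and rows downward; lengths in mm; the calibration is good to about 2 mm. A picture is of the moment at which its call begins. get_calibration takes no time and is no camera call.
- sign_off(): hands the job in, once; it reports no verdict.
The state is a dict: "t": time; "qpos": joint angles; "joint_velocities": joint speeds; "tau": joint torques, N m; "eef_pos": TCP position; "tool_rot": TCP orientation; "ft_force": force on the tool from outside, world axes, zero at the start; "wrist_torque": the same for the moment, N m; "opening": opening from 0.0 (shut) to 1.0 (fully open).
Only numpy, scipy, OpenCV 4.12 (cv2) and the standard library are available. Lean on these libraries where they do the work, as an engineer would, in place of code of your own. Each camera call takes 0.05 s, during which the arm holds its last target. There are 200 camera calls.

## Working session

There is one attempt and no reset: what is moved stays moved. The work goes in short steps, Python scripts to look and compute and a tool call to move; the robot and the scene stay as the last step left them, time stands still between calls to the robot, and variables do not carry over. Pictures are saved under pics/ and viewed, about 8 in all and at most 12, crops included, and the job is handed in when it is done.

Besides the shell and the picture viewer there is one more tool, called after ">>>" in YAML: its name, and indented under it one key for each argument. jog_arm: Moves the arm, as the interface text tells. Its arguments: {"type":"object","properties":{"rows":{"type":"array","items":{"type":"array"}}},"required":["rows"]}

```bash
mkdir -p pics; ls
python3 - <<'E'
from cell import *
import cv2,numpy as np
np.set_printoptions(precision=3,suppress=True)
s=observe();print(s)
for n in("scene","top"):
    im=capture(n);cv2.imwrite(f"pics/{n}0.png",im[:,:,::-1]);c=get_calibration(n);print(n,c["mtx"],c["cam_to_world"])
print(tip_reach if not callable(tip_reach) else tip_reach())
E
```

```text
pics
{'t': 0.0, 'qpos': array([-71.893,  33.033,   1.423,  82.386,  -0.86 ,  64.686,  -3.238]), 'joint_velocities': array([-0.036,  0.083,  0.091, -0.136,  0.022,  0.106, -0.061]), 'tau': array([ -0.001, -76.576,   2.25 , -28.597,   0.015,   0.013,   0.   ]), 'eef_pos': array([262.571, 621.369, 241.435]), 'tool_rot': array([[ 0.389,  0.921, -0.001],
       [ 0.921, -0.389, -0.002],
       [-0.002,  0.   , -1.   ]]), 'ft_force': array([-0.409,  0.479, -0.139]), 'wrist_torque': array([-0.026,  0.   ,  0.019]), 'opening': 1.0007649226624953}
scene [[493.363   0.    324.351]
 [  0.    493.363 202.151]
 [  0.      0.      1.   ]] [[   0.003    0.851   -0.524 1124.364]
 [   1.      -0.004   -0.001  -71.729]
 [  -0.003   -0.524   -0.851  934.387]
 [   0.       0.       0.       1.   ]]
top [[506.041   0.    328.958]
 [  0.    506.041 199.908]
 [  0.      0.      1.   ]] [[  -0.023   -0.998    0.061  526.27 ]
 [  -1.       0.024    0.012  -81.443]
 [  -0.013   -0.06    -0.998 1248.614]
 [   0.       0.       0.       1.   ]]
11.0
```

View pics/scene0.png

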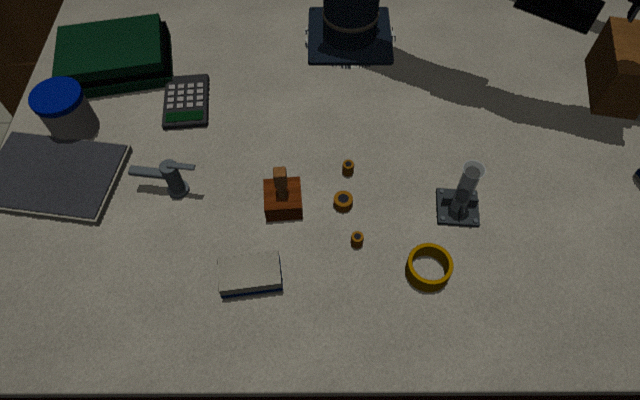

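View pics/top0.png

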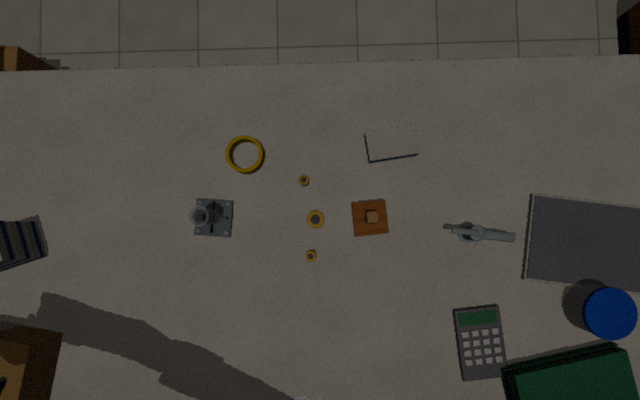

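Both are fixed cameras. In the scene view the narrow plugs are at about (348,167) and (357,239), the wide one at (343,201), the rod at (280,172) and the tube mouth at (472,170). In the top view the narrow plugs are at (303,180) and (311,255), the mouth at (200,215) and the block at (370,217). I'll enlarge both for masking.

Run:
```python
import cv2,numpy as np
s=cv2.imread("pics/scene0.png");t=cv2.imread("pics/top0.png")
def crop(im,x,y,w,h,k): return cv2.resize(cv2.convertScaleAbs(im[y:y+h,x:x+w],alpha=1.8),None,fx=k,fy=k,interpolation=cv2.INTER_CUBIC)
A=np.hstack([crop(s,330,150,40,100,6)[:, :],crop(s,430,150,60,85,6)[:510]if 0 else cv2.copyMakeBorder(crop(s,430,150,60,80,6),0,120,0,0,0)])
cv2.imwrite("pics/z1.png",np.hstack([A[:600],]))
B=np.hstack([crop(t,185,190,55,55,5),crop(t,345,190,50,55,5),crop(s,255,155,55,55,5)])
C=np.hstack([crop(t,290,165,45,20+80,3)]*1)
cv2.imwrite("pics/z2.png",np.vstack([B,cv2.copyMakeBorder(C,0,0,0,B.shape[1]-C.shape[1],0)]))
for n,im in(("scene",s),("top",t)):
    hsv=cv2.cvtColor(im,cv2.COLOR_BGR2HSV)
    m=cv2.inRange(hsv,(5,110,40),(30,255,255))
    N,l,st,ce=cv2.connectedComponentsWithStats(m)
    for i in range(1,N):
        if st[i,4]>15: print(n,st[i],ce[i].round(2),hsv[l==i].mean(0).round())
```

```text
scene [ 609   17   31   58 1395] [626.21  43.74] [ 16. 156.  78.]
scene [19 62 17  3 33] [27.55 63.18] [ 15. 150.  45.]
scene [343 160  11  14  75] [347.55 164.81] [ 18. 189.  84.]
scene [ 263  167   39   44 1104] [281.86 191.56] [ 13. 189.  81.]
scene [334 191  19  20 205] [342.8  199.53] [ 18. 196.  94.]
scene [351 231  13  14  96] [356.76 237.09] [ 18. 189.  91.]
scene [406 243  48  50 957] [429.53 265.87] [ 22. 233.  84.]
top [  3  46  16  25 337] [10.1  57.91] [ 16. 152.  71.]
top [226 135  37  39 455] [244.04 153.53] [ 23. 234.  82.]
top [298 175  11  11  76] [303.46 180.2 ] [ 19. 181.  81.]
top [ 352  200   37   36 1120] [369.65 217.56] [ 14. 193.  70.]
top [307 211  17  17 173] [315.12 219.01] [ 20. 191.  93.]
top [305 250  11  12  75] [310.53 255.43] [ 20. 175.  86.]
top [  7 344  18  17  95] [ 14.81 351.78] [ 15. 154.  41.]
top [  0 350  26  50 805] [ 10.87 378.22] [ 16. 155.  68.]
top [ 20 356   6   6  16] [ 23.   358.31] [ 15. 156.  42.]
```

View pics/z1.png

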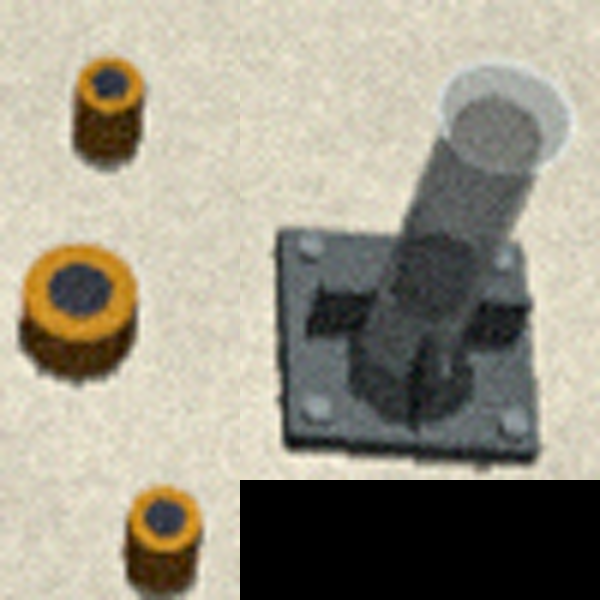

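View pics/z2.png

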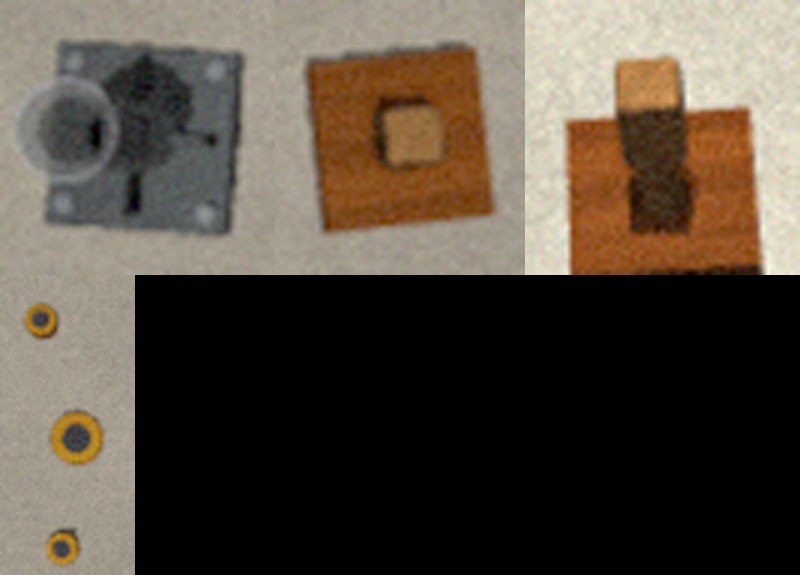

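The enlargements show the top faces clearly in scene px: plugs (348.1,164.2) and (357.5,236.3), mouth (474.4,169.5), handle top (279.6,172). In top px the mouth is at (198.6,216.2) and the handle top at (372.4,217). Next I'll fit these at sub-pixel level and triangulate.

```bash
cat > h.py <<'E'
import cv2,numpy as np
from cell import *
np.set_printoptions(precision=1,suppress=True)
def ray(n,u,v):
    c=get_calibration(n);K=c["mtx"];T=c["cam_to_world"]
    d=T[:3,:3]@np.linalg.solve(K,[u,v,1.]);return T[:3,3],d/np.linalg.norm(d)
def tri(a,b):
    (p,d),(q,e)=ray("scene",*a),ray("top",*b)
    s=np.linalg.lstsq(np.c_[d,-e],q-p,rcond=None)[0]
    x,y=p+s[0]*d,q+s[1]*e;return (x+y)/2,np.linalg.norm(x-y)
def plane(n,u,v,z):
    p,d=ray(n,u,v);return p+d*(z-p[2])/d[2]
def proj(n,P):
    c=get_calibration(n);T=np.linalg.inv(c["cam_to_world"]);x=c["mtx"]@(T[:3,:3]@np.array(P,float)+T[:3,3]);return x[:2]/x[2]
def face(im,x,y,r,lo,hi,k=8):
    """centre, sizes, corner rect of the colour blob nearest to x,y (pixel coords); im BGR"""
    x0,y0=int(x)-r,int(y)-r
    c=cv2.resize(im[y0:y0+2*r+1,x0:x0+2*r+1],None,fx=k,fy=k,interpolation=cv2.INTER_CUBIC)
    m=cv2.inRange(cv2.cvtColor(c,cv2.COLOR_BGR2HSV),lo,hi)
    cs,_=cv2.findContours(m,cv2.RETR_EXTERNAL,cv2.CHAIN_APPROX_NONE)
    h=max(cs,key=cv2.contourArea);f=lambda p:(np.array(p)+.5)/k-.5+[x0,y0]
    e=cv2.fitEllipse(cv2.convexHull(h));rc=cv2.minAreaRect(h)
    return f(e[0]),np.array(e[1])/k,f(cv2.boxPoints(rc)),f(rc[0])
E
python3 - <<'E'
from h import *
s=cv2.imread("pics/scene0.png");t=cv2.imread("pics/top0.png")
O=((8,120,85),(28,255,255))
for n,a,b,r in(("P1 far",(348,164),(311,255),9),("P2 near",(357,236),(303,180),9),("wide",(343,199),(315,219),13)):
    A=face(s,*a,r,*O);B=face(t,*b,r,(8,120,65),O[1]);print(n,A[0],A[1],B[0],B[1],*tri(A[0],B[0]))
for z in(0,):pass
# handle: lighter, less saturated
for im,n,c in((s,"scene",(280,172)),(t,"top",(372,217))):
    x,y=c;print(n,cv2.cvtColor(im[y-1:y+2,x-1:x+2],cv2.COLOR_BGR2HSV).reshape(-1,3).mean(0),cv2.cvtColor(im[y+11:y+14,x-13:x-11],cv2.COLOR_BGR2HSV).reshape(-1,3).mean(0))
A=face(s,280,170,9,(8,70,90),(28,185,255));B=face(t,372,217,9,(8,70,80),(28,178,255))
print("handle",A[3],B[3],A[2].ravel(),B[2].ravel(),*tri(A[3],B[3]))
P=np.array([plane("top",*q,130) for q in B[2]]);print(P);print(plane("scene",*A[3],130),plane("top",*B[3],130))
M=tri((474.4,169.5),(198.6,216.2));print("mouth",*M,plane("scene",474.4,169.5,150),plane("top",198.6,216.2,150))
E
```

```text
P1 far [347.9 163.6] [ 8.8 11. ] [310.4 255.7] [10.8 10.9] [467.5 -19.6  33.3] 0.5957661403373639
P2 near [357.  235.9] [10.6 12.1] [303.3 179.7] [10.7 10.8] [650.7  -6.   32. ] 0.8774678935533318
wide [342.8 198.2] [15.8 19. ] [315.2 219. ] [17.3 17.6] [555.2 -32.7  26.4] 0.5785133464120586
scene [ 15.8 153.3 105.6] [ 12.5 205.2  84. ]
top [ 15.3 146.4  83. ] [ 13.8 205.2  75.3]
handle [278.9 171. ] [372.3 216.7] [272.2 166.2 285.2 165.7 285.6 175.8 272.6 176.3] [366.8 212.4 376.8 211.4 377.8 221.  367.8 221.9] [ 555.  -163.2  128.9] 0.41759175155602213
[[ 564.7 -151.6  130. ]
 [ 566.4 -173.7  130. ]
 [ 545.2 -175.1  130. ]
 [ 543.5 -153.   130. ]]
[ 555.7 -162.9  130. ] [ 554.9 -163.3  130. ]
mouth [564.6 219.3 145.1] 3.8845252386145717 [568.  219.5 150. ] [564.2 216.  150. ]
```

Run:
```python
from h import *
s=cv2.imread("pics/scene0.png");t=cv2.imread("pics/top0.png")
# block in top view: z=50 face corners
B=face(t,370,217,25,(8,150,45),(24,255,255));P=np.array([plane("top",*q,50) for q in B[2]]);print("block",P.mean(0),np.linalg.norm(P-np.roll(P,1,0),axis=1),np.degrees(np.arctan2(*(P[1]-P[0])[1::-1])))
# plate: grey-blue vs beige counter
for im,n,c,r in((t,"top",(214,217),28),(s,"scene",(459,209),30)):
    h=cv2.cvtColor(im,cv2.COLOR_BGR2HSV);x,y=c
    print(n,h[y+12,x+3],h[y+25 if n=="top" else y+24,x],h[y-17,x-17])
    A=face(im,*c,r,(85,25,20),(130,255,150));P=np.array([plane(n,*q,12) for q in A[2]]);print(A[2].ravel(),P.mean(0),np.linalg.norm(P-np.roll(P,1,0),axis=1))
# rim projections for candidate mouths
for m in((567,219.5,150),(565.5,217.5,150),(564,216,150)): print(m,proj("scene",m),proj("top",m),proj("scene",(m[0],m[1],12)),proj("top",(m[0],m[1],12)))
```

```text
block [ 555.4 -162.7   50. ] [79.3 79.4 79.2 79.1] -85.29809931879173
top [73 32 55] [18 37 90] [70 14 53]
[217.  210.5 220.5 209.4 223.2 217.8 219.8 218.9] [572.8 200.3  12. ] [21.7  8.9 21.7  8.9]
scene [105  35  58] [ 24  30 121] [81 26 69]
[442.7 214.5 444.7 206.2 458.9 209.6 456.9 217.9] [582.7 201.4  12. ] [30.7 22.  31.  21.9]
(567, 219.5, 150) [474.3 169.1] [197. 215.] [458.1 205.8] [212.4 216.7]
(565.5, 217.5, 150) [473.2 168.5] [197.9 215.6] [457.1 205.2] [213.2 217.3]
(564, 216, 150) [472.3 167.8] [198.6 216.3] [456.3 204.7] [213.8 217.9]
```

>>> jog_arm:
  rows:
    - [[15, -25, 0], [0, 0, 2], 85]
    - [[25, -40, 0], [0, 0, 2], 85]
    - [[30, -48, 0], [0, 0, 2], 85]
    - [[30, -48, 0], [0, 0, 2], 85]
    - [[30, -48, 0], [0, 0, 2], 85]

```text
t: 0.72
eef_pos: [393.4, 411.0, 242.0]
tool_rot: [[0.222, 0.975, -0.0], [0.975, -0.222, -0.0], [-0.0, -0.0, -1.0]]
ft_force: [1.1, 0.2, 0.2]
opening: 0.993
```

>>> jog_arm:
  rows:
    - [[30, -48, 0], [0, 0, 2], 85]
    - [[30, -48, 0], [0, 0, 2], 85]
    - [[30, -48, 0], [0, 0, 2], 85]
    - [[30, -48, 0], [0, 0, 2], 85]
    - [[30, -48, 0], [0, 0, 2], 85]

```text
t: 1.35
eef_pos: [543.3, 171.1, 242.1]
tool_rot: [[0.049, 0.999, -0.0], [0.999, -0.049, -0.0], [-0.0, -0.0, -1.0]]
ft_force: [0.4, 1.1, 0.2]
opening: 0.993
```

>>> jog_arm:
  rows:
    - [[30, -48, 0], [0, 0, 2], 85]
    - [[30, -48, -10], [0, 0, 2], 60]
    - [[25, -40, -30], [0, 0, 2], 55]
    - [[15, -25, -30], [0, 0, 1.4], 55]
    - [[0, 0, 0], [0, 0, 0], 55]

```text
t: 1.98
eef_pos: [641.7, 8.5, 169.2]
tool_rot: [[-0.074, 0.997, -0.005], [0.997, 0.074, -0.002], [-0.001, -0.005, -1.0]]
ft_force: [-0.8, 1.0, 0.3]
opening: 0.643
```

>>> jog_arm:
  rows:
    - [[8, -18, -40], [0, 0, 0], 55]
    - [[0, 0, -40], [0, 0, 0], 55]
    - [[0, 0, -25], [0, 0, 0], 55]
    - [[0, 0, 0], [0, 0, 0], 55]
    - [[0, 0, 0], [0, 0, 0], 55]

```text
t: 2.6
eef_pos: [651.5, -5.4, 68.8]
tool_rot: [[-0.079, 0.997, 0.002], [0.997, 0.079, 0.0], [0.0, 0.002, -1.0]]
ft_force: [0.2, 0.4, 1.1]
opening: 0.644
```

>>> jog_arm:
  rows:
    - [[-1, 0, -25], [0, 0, 0], 55]
    - [[0, 0, -16], [0, 0, 0], 55]
    - [[0, 0, -6], [0, 0, 0], 55]
    - [[0, 0, 0], [0, 0, 0], 20]
    - [[0, 0, 0], [0, 0, 0], 20]

```text
t: 3.22
eef_pos: [650.3, -6.2, 21.2]
tool_rot: [[-0.078, 0.997, 0.001], [0.997, 0.078, 0.0], [-0.0, 0.001, -1.0]]
ft_force: [0.0, 0.1, -0.9]
opening: 0.285
```

>>> jog_arm:
  rows:
    - [[0, 0, 0], [0, 0, 0], 20]
    - [[0, 0, 0], [0, 0, 0], 20]
    - [[0, 0, 0], [0, 0, 0], 20]

```text
t: 3.6
eef_pos: [650.4, -6.2, 21.2]
tool_rot: [[-0.078, 0.997, 0.002], [0.997, 0.078, 0.0], [-0.0, 0.002, -1.0]]
ft_force: [-0.1, -0.7, 5.9]
opening: 0.283
```

>>> jog_arm:
  rows:
    - [[0, 0, 20], [0, 0, 0], 20]
    - [[0, 0, 45], [0, 0, 0], 20]
    - [[0, 0, 50], [0, 0, 0], 20]
    - [[0, 0, 50], [0, 0, 0], 20]
    - [[0, 0, 15], [0, 0, 0], 20]

```text
t: 4.22
eef_pos: [651.1, -6.3, 205.1]
tool_rot: [[-0.078, 0.997, 0.006], [0.997, 0.078, 0.0], [-0.0, 0.006, -1.0]]
ft_force: [-0.8, 0.0, -1.3]
opening: 0.281
```

>>> jog_arm:
  rows:
    - [[-8, 20, 0], [0, 0, 0], 20]
    - [[-15, 40, 0], [0, 0, 0], 20]
    - [[-17, 45, 0], [0, 0, 0], 20]
    - [[-17, 45, 0], [0, 0, 0], 20]
    - [[-15, 40, 0], [0, 0, 0], 20]

```text
t: 4.85
eef_pos: [574.9, 186.6, 198.6]
tool_rot: [[-0.08, 0.997, -0.004], [0.997, 0.08, -0.0], [-0.0, -0.004, -1.0]]
ft_force: [0.3, -0.8, -1.5]
opening: 0.282
```

>>> jog_arm:
  rows:
    - [[-8, 22, 0], [0, 0, 0], 20]
    - [[-4.6, 11.7, 0], [0, 0, 0], 20]
    - [[0, 0, 0], [0, 0, 0], 20]
    - [[0, 0, 0], [0, 0, 0], 20]

```text
t: 5.35
eef_pos: [565.4, 216.1, 199.9]
tool_rot: [[-0.077, 0.997, -0.0], [0.997, 0.077, -0.001], [-0.001, -0.0, -1.0]]
ft_force: [-1.0, -0.7, -1.2]
opening: 0.285
```

Run:
```python
from h import *
for i in (0,):
  s=capture("scene")[:,:,::-1].copy();t=capture("top")[:,:,::-1].copy()
cv2.imwrite("pics/s1.png",s);cv2.imwrite("pics/t1.png",t)
f=lambda im,x,y,w,h,k:cv2.resize(cv2.convertScaleAbs(im[y:y+h,x:x+w],alpha=1.8),None,fx=k,fy=k,interpolation=cv2.INTER_CUBIC)
cv2.imwrite("pics/z3.png",np.hstack([f(s,425,110,80,120,5),f(t,160,180,80,120,5)]));print(observe()["eef_pos"],observe()["opening"])
```

```text
[565.6 216.  200.2] 0.28459423559784175
```

View pics/z3.png

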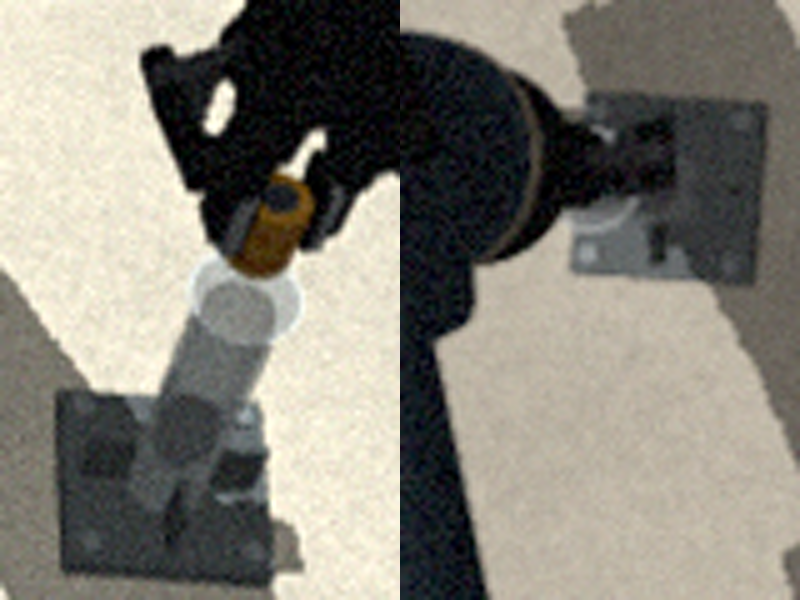

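The plug is held upright, with its top at scene px (482.3,148.5), just behind and above the rim at (474,169).

Run:
```python
from h import *
s=cv2.imread("pics/s1.png")
print(plane("scene",482,148,213),plane("scene",474,169.1,150))
A=face(s,481,155,14,(5,120,40),(28,255,255));print(A[0],A[2].ravel())
print("expected cyl centre px",proj("scene",(565.5,216,195.5)))
```

```text
[564.3 217.9 213. ] [567.  218.9 150. ]
[478.3 154.4] [470.2 162.3 479.8 143.4 489.3 148.2 479.7 167.1]
expected cyl centre px [478.5 154.3]
```

>>> jog_arm:
  rows:
    - [[0.5, 1.5, -10], [0, 0, 0], 20]
    - [[0, 0, -12], [0, 0, 0], 20]
    - [[0, 0, -6], [0, 0, 0], 20]
    - [[0, 0, -4], [0, 0, 0], 20]
    - [[0, 0, 0], [0, 0, 0], 20]

```text
t: 6.08
eef_pos: [565.5, 218.9, 168.0]
tool_rot: [[-0.078, 0.997, -0.0], [0.997, 0.078, -0.0], [-0.0, -0.0, -1.0]]
ft_force: [-0.1, -0.2, -0.2]
opening: 0.281
```

>>> jog_arm:
  rows:
    - [[0, -1, -3], [0, 0, 0], 20]
    - [[0, 0, -2], [0, 0, 0], 20]
    - [[0, 0, 0], [0, 0, 0], 20]

```text
t: 6.45
eef_pos: [565.5, 217.9, 163.2]
tool_rot: [[-0.078, 0.997, -0.0], [0.997, 0.078, -0.0], [-0.0, -0.0, -1.0]]
ft_force: [-0.9, 0.6, -1.6]
opening: 0.28
```

>>> jog_arm:
  rows:
    - [[0, 0, 0], [0, 0, 0], 45]
    - [[0, 0, 0], [0, 0, 0], 45]
    - [[0, 0, 0], [0, 0, 0], 45]
    - [[0, 0, 20], [0, 0, 0], 45]
    - [[0, 0, 25], [0, 0, 0], 50]

```text
t: 7.08
eef_pos: [565.3, 217.8, 208.4]
tool_rot: [[-0.078, 0.997, -0.001], [0.997, 0.078, -0.001], [-0.0, -0.001, -1.0]]
ft_force: [-0.2, -0.5, 0.8]
opening: 0.585
```

>>> jog_arm:
  rows:
    - [[-8, -20, 10], [0, 0, 0], 55]
    - [[-18, -43, 0], [0, 0, 0], 55]
    - [[-19, -46, 0], [0, 0, 0], 55]
    - [[-19, -46, 0], [0, 0, 0], 55]
    - [[-18, -43, 0], [0, 0, 0], 55]

```text
t: 7.7
eef_pos: [481.7, 17.1, 218.0]
tool_rot: [[-0.077, 0.997, -0.001], [0.997, 0.077, -0.001], [-0.001, -0.001, -1.0]]
ft_force: [0.5, -0.3, 0.9]
opening: 0.638
```

>>> jog_arm:
  rows:
    - [[-12, -28, -20], [0, 0, 0], 55]
    - [[-4, -11, -40], [0, 0, 0], 55]
    - [[0, 0, -40], [0, 0, 0], 55]
    - [[0, 0, -40], [0, 0, 0], 55]
    - [[0, 0, 0], [0, 0, 0], 55]

```text
t: 8.32
eef_pos: [464.9, -20.1, 76.5]
tool_rot: [[-0.077, 0.997, -0.006], [0.997, 0.077, -0.001], [-0.0, -0.006, -1.0]]
ft_force: [-0.7, -0.3, 0.7]
opening: 0.641
```

Run:
```python
from h import *
s=capture("scene")[:,:,::-1].copy();t=capture("top")[:,:,::-1].copy()
cv2.imwrite("pics/s2.png",s);cv2.imwrite("pics/t2.png",t)
f=lambda im,x,y,w,h,k:cv2.resize(cv2.convertScaleAbs(im[y:y+h,x:x+w],alpha=1.8),None,fx=k,fy=k,interpolation=cv2.INTER_CUBIC)
cv2.imwrite("pics/z4.png",np.hstack([f(s,425,150,80,90,4),f(t,180,180,60,90,4),f(s,330,150,40,90,4)]));print(observe()["eef_pos"])
A=face(s,474,170,40,(5,150,30),(28,255,255));print(A[0],A[1])
```

```text
[467.2 -19.7  79. ]
[474.7 166.9] [16.5 20.8]
```

View pics/z4.png

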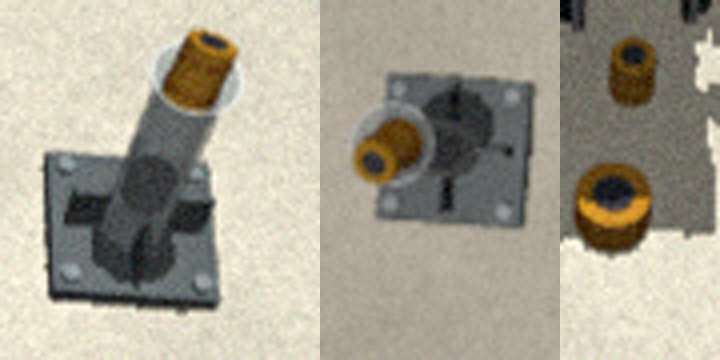

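Run:
```python
from h import *
print("top",*tri((477.5,159.8),(193.0,220.1)))
s=cv2.imread("pics/s2.png");t=cv2.imread("pics/t2.png")
A=face(s,474,166,14,(5,140,30),(28,255,255));B=face(t,196,216,14,(5,140,30),(28,255,255));print(A[3],A[2].ravel(),B[3],B[2].ravel());print("mid",*tri(A[3],B[3]))
print("upright axis px in top:",proj("top",(566,218,178)),proj("top",(566,218,144)),proj("scene",(566,218,178)),proj("scene",(566,218,144)),observe()["qpos"])
```

```text
top [555.6 223.9 164.8] 0.3480038256148571
[474.3 167.4] [464.4 173.5 472.4 155.9 484.3 161.4 476.2 178.9] [196.6 217.4] [185.9 218.  200.5 207.3 207.4 216.7 192.8 227.4]
mid [561.8 220.8 148.3] 0.10332760043633794
upright axis px in top: [194.1 215. ] [198.4 215.5] [477.2 160.1] [472.7 170.5] [ -3.6  29.4   0.3 123.7  -0.3  26.9  91.4]
```

The first plug stuck in the funnel. It leans about 22° toward (-x,+y), with its top centre near (556,224,165), shown in the top view at px (193,220). I'll turn the jaws along the lean so that closing them straightens it.

>>> jog_arm:
  rows:
    - [[0, 0, 40], [0, 0, 2], 70]
    - [[0, 0, 50], [0, 0, 4], 70]
    - [[10, 24, 40], [0, 0, 6], 70]
    - [[18, 43, 0], [0, 0, 8], 70]
    - [[18, 43, 0], [0, 0, 8], 70]

```text
t: 9.05
eef_pos: [514.6, 91.7, 211.6]
tool_rot: [[-0.54, 0.842, 0.005], [0.842, 0.54, 0.0], [-0.002, 0.004, -1.0]]
ft_force: [0.2, 0.0, -1.2]
opening: 0.821
```

>>> jog_arm:
  rows:
    - [[18, 43, 0], [0, 0, 8], 70]
    - [[18, 43, 0], [0, 0, 8], 70]
    - [[12, 28, 0], [0, 0, 8], 70]
    - [[5, 13, 0], [0, 0, 6.5], 70]
    - [[0, 0, 0], [0, 0, 0], 70]

```text
t: 9.68
eef_pos: [566.8, 218.6, 210.2]
tool_rot: [[-0.891, 0.454, 0.002], [0.454, 0.891, 0.001], [-0.002, 0.002, -1.0]]
ft_force: [-0.3, -1.5, -0.4]
opening: 0.816
```

>>> jog_arm:
  rows:
    - [[0, 0, 0], [0, 0, 0], 70]
    - [[0, 0, 0], [0, 0, 0], 70]
    - [[0, 0, 0], [0, 0, 0], 70]

```text
t: 10.05
eef_pos: [566.6, 217.4, 208.6]
tool_rot: [[-0.89, 0.455, 0.0], [0.455, 0.89, -0.0], [-0.0, -0.0, -1.0]]
ft_force: [0.1, -0.1, -0.7]
opening: 0.818
```

>>> jog_arm:
  rows:
    - [[0, 0, -15], [0, 0, 0], 70]
    - [[0, 0, -17], [0, 0, 0], 70]
    - [[0, 0, -9], [0, 0, 0], 70]
    - [[0, 0, -2], [0, 0, 0], 70]
    - [[0, 0, 0], [0, 0, 0], 50]

```text
t: 10.68
eef_pos: [566.7, 218.1, 165.2]
tool_rot: [[-0.891, 0.454, -0.0], [0.454, 0.891, 0.0], [0.0, -0.0, -1.0]]
ft_force: [-0.9, -0.3, -0.2]
opening: 0.622
```

>>> jog_arm:
  rows:
    - [[0, 0, 0], [0, 0, 0], 42]
    - [[0, 0, 0], [0, 0, 0], 36]
    - [[0, 0, 0], [0, 0, 0], 32]
    - [[0, 0, 0], [0, 0, 0], 29]
    - [[0, 0, 0], [0, 0, 0], 29]

```text
t: 11.3
eef_pos: [559.7, 223.3, 166.0]
tool_rot: [[-0.894, 0.449, -0.01], [0.449, 0.894, 0.004], [0.011, -0.001, -1.0]]
ft_force: [-24.8, 11.1, 14.5]
opening: 0.343
```

>>> jog_arm:
  rows:
    - [[0, 0, 0], [0, 0, 0], 20]
    - [[0, 0, 0], [0, 0, 0], 20]
    - [[0, 0, 3], [0, 0, 0], 20]
    - [[0, 0, 8], [0, 0, 0], 20]
    - [[0, 0, 0], [0, 0, 0], 20]

```text
t: 11.92
eef_pos: [567.5, 218.0, 177.4]
tool_rot: [[-0.891, 0.454, 0.003], [0.454, 0.891, 0.001], [-0.002, 0.002, -1.0]]
ft_force: [0.2, 0.3, 0.7]
opening: 0.235
```

>>> jog_arm:
  rows:
    - [[0, 0, 30], [0, 0, 0], 20]
    - [[-15, -30, 20], [0, 0, 0], 20]
    - [[-20, -45, 0], [0, 0, 0], 30]
    - [[-20, -45, 0], [0, 0, 0], 50]
    - [[-15, -40, 0], [0, 0, 0], 55]

```text
t: 12.55
eef_pos: [496.2, 55.7, 226.3]
tool_rot: [[-0.89, 0.455, 0.001], [0.455, 0.89, -0.001], [-0.001, -0.0, -1.0]]
ft_force: [0.2, -0.4, -0.1]
opening: 0.641
```

Run:
```python
from h import *
s=capture("scene")[:,:,::-1].copy();t=capture("top")[:,:,::-1].copy()
cv2.imwrite("pics/s3.png",s);cv2.imwrite("pics/t3.png",t)
f=lambda im,x,y,w,h,k:cv2.resize(cv2.convertScaleAbs(im[y:y+h,x:x+w],alpha=1.8),None,fx=k,fy=k,interpolation=cv2.INTER_CUBIC)
cv2.imwrite("pics/z5.png",np.hstack([f(s,425,140,75,100,5),f(t,175,170,75,100,5)]));print(observe()["eef_pos"])
for n,im in(("s",s),("t",t)):
    m=cv2.inRange(cv2.cvtColor(im,cv2.COLOR_BGR2HSV),(5,120,25),(30,255,255));N,l,st,ce=cv2.connectedComponentsWithStats(m)
    for i in range(1,N):
        if st[i,4]>15 and 150<ce[i][0]<520 and ce[i][1]<300: print(n,st[i],ce[i])
```

```text
[495.5  52.4 226.3]
s [343 160  11  17 139] [347.7 168.2]
s [ 263  167   39   55 1632] [282.  196.1]
s [334 191  19  22 274] [342.7 201.8]
s [ 405  243   49   49 1257] [428.7 266.8]
t [226 136  39  38 594] [244.1 153.9]
t [ 352  200   37   36 1129] [369.6 217.5]
t [199 211   6  10  33] [201.7 215.6]
t [307 211  17  17 169] [315.1 219.1]
t [305 251  12  11  71] [310.6 255.6]
```

View pics/z5.png

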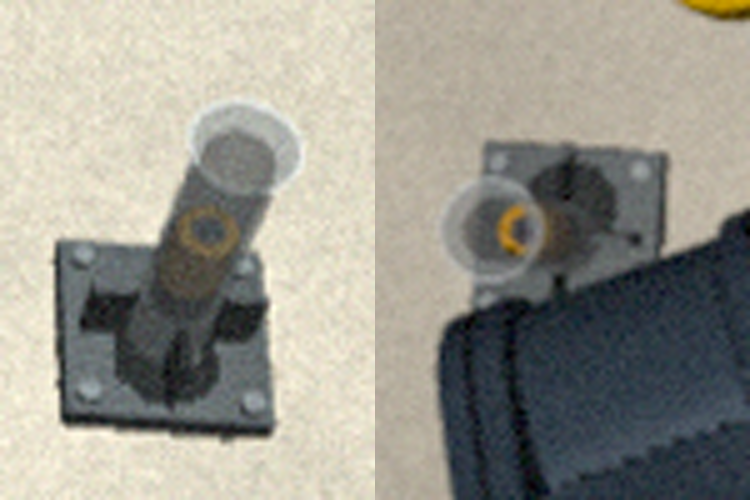

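The plug has now dropped. Its ring shows deep in the tube at scene px (466,186) and top px (203,215.6).

Run:
```python
from h import *
print(*tri((466.2,185.8),(202.6,215.6)))
s=cv2.imread("pics/s3.png");A=face(s,466,186,9,(5,60,75),(30,255,255));print(A[0],A[1])
for z in(90,100,110):print(z,plane("scene",466.2,185.8,z),plane("top",202.6,215.6,z))
```

```text
[567.1 220.2  91.5] 4.558666962102785Traceback (most recent call last):
  File "<stdin>", line 3, in <module>
  File "h.py", line 21, in face
    h=max(cs,key=cv2.contourArea);f=lambda p:(np.array(p)+.5)/k-.5+[x0,y0]
ValueError: max() iterable argument is empty
```

>>> jog_arm:
  rows:
    - [[-10, -25, 0], [0, 0, -8], 55]
    - [[-12, -32, -20], [0, 0, -10], 55]
    - [[-6, -15, -40], [0, 0, -10], 55]
    - [[0, 0, -40], [0, 0, -10], 55]
    - [[0, 0, -40], [0, 0, -10], 55]

```text
t: 13.28
eef_pos: [469.5, -14.4, 85.3]
tool_rot: [[-0.252, 0.968, 0.002], [0.968, 0.252, -0.0], [-0.001, 0.002, -1.0]]
ft_force: [0.9, 0.9, -1.1]
opening: 0.646
```

>>> jog_arm:
  rows:
    - [[0, 0, -10], [0, 0, -8], 55]
    - [[0, 0, 0], [0, 0, -2.5], 55]
    - [[0, 0, 0], [0, 0, 0], 55]
    - [[0, 0, 0], [0, 0, 0], 55]

```text
t: 13.78
eef_pos: [469.2, -14.0, 77.0]
tool_rot: [[-0.08, 0.997, 0.002], [0.997, 0.08, 0.0], [-0.0, 0.002, -1.0]]
ft_force: [-0.8, -1.0, 0.4]
opening: 0.643
```

>>> jog_arm:
  rows:
    - [[-1.7, -5.6, -20], [0, 0, 0], 55]
    - [[0, 0, -20], [0, 0, 0], 55]
    - [[0, 0, -9], [0, 0, 0], 55]
    - [[0, 0, 0], [0, 0, 0], 55]
    - [[0, 0, 0], [0, 0, 0], 20]

```text
t: 14.4
eef_pos: [467.3, -19.6, 27.9]
tool_rot: [[-0.079, 0.997, 0.001], [0.997, 0.079, 0.0], [-0.0, 0.001, -1.0]]
ft_force: [0.1, 0.3, -0.3]
opening: 0.445
```

>>> jog_arm:
  rows:
    - [[0, 0, 0], [0, 0, 0], 20]
    - [[0, 0, 0], [0, 0, 0], 20]
    - [[0, 0, 0], [0, 0, 0], 20]

```text
t: 14.78
eef_pos: [467.4, -19.5, 28.2]
tool_rot: [[-0.079, 0.997, 0.001], [0.997, 0.079, 0.0], [-0.0, 0.001, -1.0]]
ft_force: [-0.7, 0.6, 7.4]
opening: 0.277
```

>>> jog_arm:
  rows:
    - [[0, 0, 15], [0, 0, 0], 20]
    - [[0, 0, 45], [0, 0, 0], 20]
    - [[0, 0, 50], [0, 0, 0], 20]
    - [[0, 0, 50], [0, 0, 0], 20]
    - [[0, 0, 12], [0, 0, 0], 20]

```text
t: 15.4
eef_pos: [468.2, -19.6, 202.6]
tool_rot: [[-0.078, 0.997, 0.006], [0.997, 0.078, 0.0], [-0.0, 0.006, -1.0]]
ft_force: [-0.1, 0.2, -2.3]
opening: 0.275
```

>>> jog_arm:
  rows:
    - [[8, 19, 0], [0, 0, 0], 20]
    - [[18, 43, 0], [0, 0, 0], 20]
    - [[18, 43, 0], [0, 0, 0], 20]
    - [[18, 43, 0], [0, 0, 0], 20]
    - [[18, 43, 0], [0, 0, 0], 20]

```text
t: 16.02
eef_pos: [546.9, 172.6, 198.5]
tool_rot: [[-0.078, 0.997, -0.001], [0.997, 0.078, -0.001], [-0.001, -0.001, -1.0]]
ft_force: [0.4, 0.2, -0.6]
opening: 0.275
```

>>> jog_arm:
  rows:
    - [[14, 34, 0], [0, 0, 0], 20]
    - [[6, 12, 0], [0, 0, 0], 20]
    - [[0, 0, 0], [0, 0, 0], 20]
    - [[0, 0, 0], [0, 0, 0], 20]
    - [[0, 0, 0], [0, 0, 0], 20]

```text
t: 16.65
eef_pos: [566.8, 215.9, 199.4]
tool_rot: [[-0.077, 0.997, -0.0], [0.997, 0.077, -0.001], [-0.001, -0.0, -1.0]]
ft_force: [1.4, -0.4, -0.4]
opening: 0.276
```

>>> jog_arm:
  rows:
    - [[0.5, 0.7, -10], [0, 0, 0], 20]
    - [[0, 0, -12], [0, 0, 0], 20]
    - [[0, 0, -5], [0, 0, 0], 20]
    - [[0, 0, 0], [0, 0, 0], 20]

```text
t: 17.15
eef_pos: [567.1, 217.9, 171.6]
tool_rot: [[-0.078, 0.997, -0.001], [0.997, 0.078, -0.001], [-0.0, -0.001, -1.0]]
ft_force: [-0.2, -0.1, -0.8]
opening: 0.276
```

>>> jog_arm:
  rows:
    - [[0, 0, -2], [0, 0, 0], 20]
    - [[0, 0, -1.5], [0, 0, 0], 20]
    - [[0, 0, -1.5], [0, 0, 0], 20]
    - [[0, 0, 0], [0, 0, 0], 20]

```text
t: 17.65
eef_pos: [567.3, 218.5, 167.3]
tool_rot: [[-0.079, 0.997, -0.0], [0.997, 0.079, 0.001], [0.001, -0.0, -1.0]]
ft_force: [-0.6, 1.6, -1.7]
opening: 0.275
```

>>> jog_arm:
  rows:
    - [[0, 0, -1.5], [0, 0, 0], 20]
    - [[0, 0, -1.5], [0, 0, 0], 20]
    - [[0, 0, -1], [0, 0, 0], 20]
    - [[0, 0, 0], [0, 0, 0], 20]

```text
t: 18.15
eef_pos: [567.2, 218.5, 163.2]
tool_rot: [[-0.079, 0.997, -0.0], [0.997, 0.079, 0.0], [0.0, -0.0, -1.0]]
ft_force: [-2.3, 4.3, 0.3]
opening: 0.276
```

>>> jog_arm:
  rows:
    - [[-0.5, 1, 0], [0, 0, 0], 20]
    - [[0, 0, -1], [0, 0, 0], 20]
    - [[0, 0, -0.5], [0, 0, 0], 20]
    - [[0, 0, 0], [0, 0, 0], 20]

```text
t: 18.65
eef_pos: [567.0, 218.7, 161.7]
tool_rot: [[-0.078, 0.997, 0.0], [0.997, 0.078, -0.0], [-0.0, -0.0, -1.0]]
ft_force: [-0.1, 0.4, -2.4]
opening: 0.275
```

>>> jog_arm:
  rows:
    - [[0, 0, 0], [0, 0, 0], 45]
    - [[0, 0, 0], [0, 0, 0], 45]
    - [[0, 0, 0], [0, 0, 0], 45]
    - [[0, 0, 20], [0, 0, 0], 50]
    - [[0, 0, 35], [0, 0, 0], 55]

```text
t: 19.27
eef_pos: [566.2, 218.8, 216.3]
tool_rot: [[-0.078, 0.997, -0.002], [0.997, 0.078, -0.001], [-0.001, -0.003, -1.0]]
ft_force: [0.4, 0.3, 0.5]
opening: 0.645
```

>>> jog_arm:
  rows:
    - [[0, -25, 15], [0, 0, 0], 55]
    - [[0, -45, 0], [0, 0, 0], 55]
    - [[0, -50, 0], [0, 0, 0], 55]
    - [[0, -50, 0], [0, 0, 0], 55]
    - [[0, -50, 0], [0, 0, 0], 55]

```text
t: 19.9
eef_pos: [566.8, -2.5, 232.0]
tool_rot: [[-0.078, 0.997, 0.001], [0.997, 0.078, -0.0], [-0.0, 0.001, -1.0]]
ft_force: [1.0, 0.1, -0.1]
opening: 0.643
```

Run:
```python
from h import *
s=capture("scene")[:,:,::-1].copy();t=capture("top")[:,:,::-1].copy()
cv2.imwrite("pics/s4.png",s);cv2.imwrite("pics/t4.png",t)
f=lambda im,x,y,w,h,k:cv2.resize(cv2.convertScaleAbs(im[y:y+h,x:x+w],alpha=1.8),None,fx=k,fy=k,interpolation=cv2.INTER_CUBIC)
cv2.imwrite("pics/z6.png",np.hstack([f(s,425,140,75,100,5),f(t,175,170,75,100,5)]));print(observe()["eef_pos"])
```

```text
[566.6  -8.2 232.1]
```

View pics/z6.png

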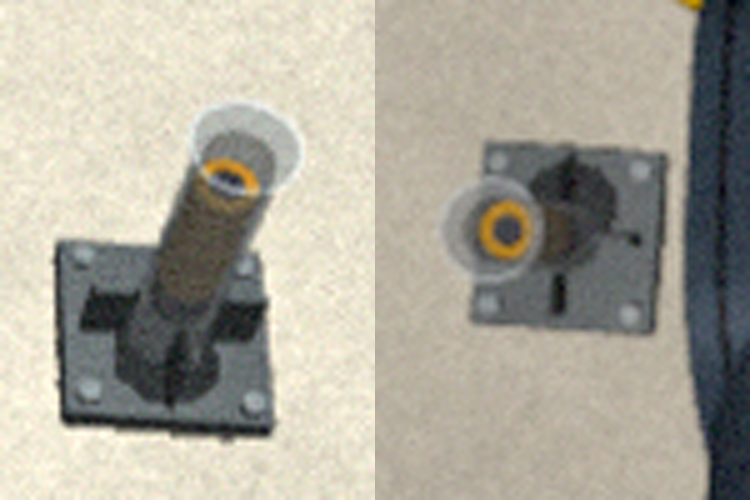

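Both plugs are stacked inside the tube below the rim, with the upper ring at scene px (470.5,176) and top px (201,216). Next is the rod.

>>> jog_arm:
  rows:
    - [[-2, -30, 0], [0, 0, 0], 55]
    - [[-3, -42, -10], [0, 0, 0], 55]
    - [[-3, -42, -20], [0, 0, 0], 55]
    - [[-3, -30, -25], [0, 0, 0], 55]
    - [[0, -11, -20], [0, 0, 0], 55]

```text
t: 20.62
eef_pos: [555.3, -158.1, 156.0]
tool_rot: [[-0.076, 0.997, -0.0], [0.997, 0.076, -0.001], [-0.001, -0.0, -1.0]]
ft_force: [-0.0, 0.2, -0.2]
opening: 0.638
```

>>> jog_arm:
  rows:
    - [[0, 0, 0], [0, 0, 0], 55]
    - [[0, 0, 0], [0, 0, 0], 55]
    - [[0, 0, 0], [0, 0, 0], 55]

```text
t: 21.0
eef_pos: [556.7, -154.9, 157.8]
tool_rot: [[-0.08, 0.997, 0.002], [0.997, 0.08, 0.0], [-0.0, 0.002, -1.0]]
ft_force: [0.5, 0.6, -0.1]
opening: 0.646
```

Run:
```python
from h import *
print(*tri((470.3,176.1),(201,215.7)))
o=observe();print(o["eef_pos"],o["qpos"])
```

```text
[566.1 217.8 124.7] 0.6827359356903887
[ 556.7 -154.9  157.8] [  9.7  29.7   1.9 103.7  -1.3  46.4 106.8]
```

>>> jog_arm:
  rows:
    - [[-1.5, -8.4, 0], [0, 0, 0], 55]
    - [[0, 0, -20], [0, 0, 0], 55]
    - [[0, 0, -25], [0, 0, 0], 55]
    - [[0, 0, -12], [0, 0, 0], 55]
    - [[0, 0, -1], [0, 0, 0], 40]

```text
t: 21.62
eef_pos: [554.1, -164.4, 98.4]
tool_rot: [[-0.078, 0.997, -0.001], [0.997, 0.078, 0.0], [0.0, -0.001, -1.0]]
ft_force: [-0.2, -0.2, 0.9]
opening: 0.472
```

>>> jog_arm:
  rows:
    - [[0, 0, 0], [0, 0, 0], 32]
    - [[0, 0, 0], [0, 0, 0], 20]
    - [[0, 0, 0], [0, 0, 0], 20]
    - [[0, 0, 0], [0, 0, 0], 20]

```text
t: 22.12
eef_pos: [554.9, -164.5, 99.5]
tool_rot: [[-0.078, 0.997, 0.001], [0.997, 0.078, -0.0], [-0.0, 0.001, -1.0]]
ft_force: [-0.5, 0.2, 5.9]
opening: 0.301
```

>>> jog_arm:
  rows:
    - [[0, 0, 15], [0, 0, 0], 20]
    - [[0, 0, 40], [0, 0, 0], 20]
    - [[0, 0, 45], [0, 0, 0], 20]
    - [[0, 0, 45], [0, 0, 0], 20]
    - [[0, 0, 22], [0, 0, 0], 20]

```text
t: 22.75
eef_pos: [554.9, -164.6, 269.3]
tool_rot: [[-0.078, 0.997, 0.004], [0.997, 0.078, -0.001], [-0.001, 0.004, -1.0]]
ft_force: [0.2, -0.3, -1.4]
opening: 0.298
```

>>> jog_arm:
  rows:
    - [[0, 20, 0], [0, 0, 0], 20]
    - [[1, 40, 0], [0, 0, 0], 20]
    - [[2, 45, 0], [0, 0, 0], 20]
    - [[2, 50, 0], [0, 0, 0], 20]
    - [[2, 50, 0], [0, 0, 0], 20]

```text
t: 23.38
eef_pos: [560.2, 43.6, 264.7]
tool_rot: [[-0.079, 0.997, -0.002], [0.997, 0.079, 0.0], [0.0, -0.002, -1.0]]
ft_force: [0.2, 1.2, -0.9]
opening: 0.297
```

>>> jog_arm:
  rows:
    - [[2, 50, 0], [0, 0, 0], 20]
    - [[2, 50, 0], [0, 0, 0], 20]
    - [[1, 45, 0], [0, 0, 0], 20]
    - [[0, 25, 0], [0, 0, 0], 20]
    - [[0, 7, 0], [0, 0, 0], 20]

```text
t: 24.0
eef_pos: [564.6, 220.6, 264.5]
tool_rot: [[-0.082, 0.997, -0.003], [0.997, 0.082, 0.0], [0.0, -0.003, -1.0]]
ft_force: [1.1, 0.2, -1.2]
opening: 0.3
```

>>> jog_arm:
  rows:
    - [[0, 0, 0], [0, 0, 0], 20]
    - [[0, 0, 0], [0, 0, 0], 20]
    - [[0, 0, 0], [0, 0, 0], 20]

```text
t: 24.38
eef_pos: [566.6, 216.4, 265.9]
tool_rot: [[-0.077, 0.997, 0.0], [0.997, 0.077, -0.0], [-0.0, 0.0, -1.0]]
ft_force: [0.1, 0.6, -0.3]
opening: 0.298
```

Run:
```python
from h import *
s=capture("scene")[:,:,::-1].copy();t=capture("top")[:,:,::-1].copy()
cv2.imwrite("pics/s5.png",s);cv2.imwrite("pics/t5.png",t)
o=observe();e=o["eef_pos"];print(e,o["ft_force"])
print("expected tip px",proj("scene",e-[0,0,94.5]),"handle bottom",proj("scene",e-[0,0,14.5]))
f=lambda im,x,y,w,h,k:cv2.resize(cv2.convertScaleAbs(im[y:y+h,x:x+w],alpha=2.2),None,fx=k,fy=k,interpolation=cv2.INTER_CUBIC)
cv2.imwrite("pics/z7.png",f(s,430,100,80,110,5))
```

```text
[566.6 216.8 265.9] [ 0.1 -0.2 -0.2]
expected tip px [475.8 162.4] handle bottom [487.4 135.6]
```

View pics/z7.png

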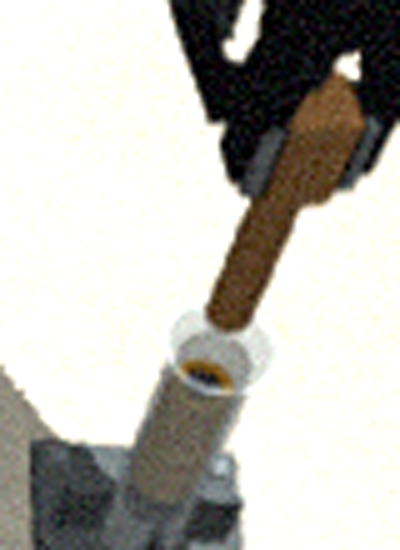

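The rod hangs upright over the mouth. Its tip is at px (475.8,163) against an expected (475.8,162.4), so I'm descending.

>>> jog_arm:
  rows:
    - [[0, 1, -8], [0, 0, 0], 20]
    - [[0, 0, -10], [0, 0, 0], 20]
    - [[0, 0, -8], [0, 0, 0], 20]
    - [[0, 0, -6], [0, 0, 0], 20]
    - [[0, 0, 0], [0, 0, 0], 20]

```text
t: 25.1
eef_pos: [566.2, 218.6, 233.2]
tool_rot: [[-0.078, 0.997, -0.001], [0.997, 0.078, -0.0], [-0.0, -0.001, -1.0]]
ft_force: [-1.0, -0.0, -1.1]
opening: 0.299
```

>>> jog_arm:
  rows:
    - [[0, 0, -2], [0, 0, 0], 20]
    - [[0, 0, -2], [0, 0, 0], 20]
    - [[0, 0, -1], [0, 0, 0], 20]
    - [[0, 0, -1], [0, 0, 0], 20]
    - [[0, 0, 0], [0, 0, 0], 20]

```text
t: 25.72
eef_pos: [566.4, 218.7, 227.8]
tool_rot: [[-0.078, 0.997, -0.0], [0.997, 0.078, -0.0], [-0.0, -0.0, -1.0]]
ft_force: [0.6, 0.2, -0.4]
opening: 0.3
```

>>> jog_arm:
  rows:
    - [[0, 0, -1], [0, 0, 0], 20]
    - [[0, 0, -1], [0, 0, 0], 20]
    - [[0, 0, -1], [0, 0, 0], 20]
    - [[0, 0, -1], [0, 0, 0], 20]
    - [[0, 0, -1], [0, 0, 0], 20]

```text
t: 26.35
eef_pos: [566.4, 218.7, 222.7]
tool_rot: [[-0.078, 0.997, 0.0], [0.997, 0.078, -0.0], [-0.0, 0.0, -1.0]]
ft_force: [-0.2, -0.2, -0.2]
opening: 0.297
```

>>> jog_arm:
  rows:
    - [[0, 0, -1], [0, 0, 0], 20]
    - [[0, 0, -1], [0, 0, 0], 20]
    - [[0, 0, -1], [0, 0, 0], 20]

```text
t: 26.72
eef_pos: [566.4, 218.7, 219.7]
tool_rot: [[-0.078, 0.997, -0.0], [0.997, 0.078, -0.0], [-0.0, -0.0, -1.0]]
ft_force: [0.2, -0.1, -1.0]
opening: 0.299
```

>>> jog_arm:
  rows:
    - [[0, 0, -1], [0, 0, 0], 20]
    - [[0, 0, -1], [0, 0, 0], 20]
    - [[0, 0, -1], [0, 0, 0], 20]
    - [[0, 0, -1], [0, 0, 0], 20]

```text
t: 27.22
eef_pos: [566.6, 218.7, 216.0]
tool_rot: [[-0.078, 0.997, 0.001], [0.997, 0.078, 0.0], [0.0, 0.001, -1.0]]
ft_force: [-0.8, 1.1, 3.6]
opening: 0.299
```

>>> jog_arm:
  rows:
    - [[0, 0, -1], [0, 0, 0], 20]
    - [[0, 0, -1], [0, 0, 0], 20]
    - [[0, 0, -1], [0, 0, 0], 20]
    - [[0, 0, -1], [0, 0, 0], 20]

```text
t: 27.72
eef_pos: [566.5, 218.7, 211.7]
tool_rot: [[-0.078, 0.997, 0.0], [0.997, 0.078, -0.0], [-0.0, 0.0, -1.0]]
ft_force: [-1.1, -0.6, 2.6]
opening: 0.297
```

>>> jog_arm:
  rows:
    - [[0, 0, -1.5], [0, 0, 0], 20]
    - [[0, 0, -1.5], [0, 0, 0], 20]
    - [[0, 0, -1.5], [0, 0, 0], 20]
    - [[0, 0, -1.5], [0, 0, 0], 20]

```text
t: 28.22
eef_pos: [566.4, 218.7, 205.7]
tool_rot: [[-0.078, 0.997, 0.0], [0.997, 0.078, -0.0], [-0.0, 0.0, -1.0]]
ft_force: [-0.4, -0.3, 2.9]
opening: 0.297
```

>>> jog_arm:
  rows:
    - [[0, 0, -1.5], [0, 0, 0], 20]
    - [[0, 0, -1.5], [0, 0, 0], 20]
    - [[0, 0, -1.5], [0, 0, 0], 20]

```text
t: 28.6
eef_pos: [566.4, 218.7, 201.2]
tool_rot: [[-0.078, 0.997, -0.0], [0.997, 0.078, -0.0], [-0.0, -0.0, -1.0]]
ft_force: [0.4, 0.3, 2.4]
opening: 0.299
```

>>> jog_arm:
  rows:
    - [[0, 0, -1.5], [0, 0, 0], 20]
    - [[0, 0, -1.5], [0, 0, 0], 20]
    - [[0, 0, -1.5], [0, 0, 0], 20]
    - [[0, 0, -1.5], [0, 0, 0], 20]

```text
t: 29.1
eef_pos: [566.4, 218.7, 195.2]
tool_rot: [[-0.078, 0.997, -0.0], [0.997, 0.078, -0.0], [-0.0, -0.0, -1.0]]
ft_force: [0.3, 0.0, 2.7]
opening: 0.296
```

>>> jog_arm:
  rows:
    - [[0, 0, -1.5], [0, 0, 0], 20]
    - [[0, 0, -1], [0, 0, 0], 20]
    - [[0, 0, -1], [0, 0, 0], 20]

```text
t: 29.48
eef_pos: [566.4, 218.7, 191.7]
tool_rot: [[-0.078, 0.997, -0.0], [0.997, 0.078, -0.0], [-0.0, -0.0, -1.0]]
ft_force: [1.4, -0.8, 3.0]
opening: 0.298
```

>>> jog_arm:
  rows:
    - [[0, 0, -1], [0, 0, 0], 20]
    - [[0, 0, -1], [0, 0, 0], 20]
    - [[0, 0, -1], [0, 0, 0], 20]
    - [[0, 0, -1], [0, 0, 0], 20]

```text
t: 29.98
eef_pos: [566.4, 218.7, 187.7]
tool_rot: [[-0.078, 0.997, 0.0], [0.997, 0.078, -0.0], [-0.0, 0.0, -1.0]]
ft_force: [-0.3, 0.2, 3.4]
opening: 0.3
```

>>> jog_arm:
  rows:
    - [[0, 0, -1], [0, 0, 0], 20]
    - [[0, 0, -1], [0, 0, 0], 20]
    - [[0, 0, -1], [0, 0, 0], 20]

```text
t: 30.35
eef_pos: [566.8, 218.9, 185.7]
tool_rot: [[-0.078, 0.997, 0.001], [0.997, 0.078, 0.001], [0.001, 0.001, -1.0]]
ft_force: [-0.9, -0.1, 13.0]
opening: 0.301
```

>>> jog_arm:
  rows:
    - [[0, 0, -0.5], [0, 0, 0], 20]
    - [[0, 0, 0], [0, 0, 0], 20]

```text
t: 30.6
eef_pos: [566.9, 218.9, 185.4]
tool_rot: [[-0.078, 0.997, 0.002], [0.997, 0.078, 0.001], [0.001, 0.002, -1.0]]
ft_force: [-2.1, -0.6, 11.9]
opening: 0.298
```

>>> jog_arm:
  rows:
    - [[0, 0, -1], [0, 0, 0], 20]
    - [[0, 0, -0.5], [0, 0, 0], 20]
    - [[0, 0, 0], [0, 0, 0], 20]

```text
t: 30.98
eef_pos: [567.0, 219.0, 184.4]
tool_rot: [[-0.078, 0.997, 0.002], [0.997, 0.078, 0.001], [0.001, 0.002, -1.0]]
ft_force: [-3.3, -0.7, 16.2]
opening: 0.293
```

>>> jog_arm:
  rows:
    - [[0, 0, -0.3], [0, 0, 0], 20]
    - [[0, 0, 0], [0, 0, 0], 20]
    - [[0, 0, 0], [0, 0, 0], 20]
    - [[0, 0, 0], [0, 0, 0], 20]
    - [[0, 0, 0], [0, 0, 0], 20]

```text
t: 31.6
eef_pos: [567.1, 219.1, 184.3]
tool_rot: [[-0.078, 0.997, 0.002], [0.997, 0.078, 0.001], [0.001, 0.002, -1.0]]
ft_force: [-2.2, -1.3, 17.3]
opening: 0.296
```

>>> jog_arm:
  rows:
    - [[0, 0, 0], [0, 0, 0], 20]
    - [[0, 0, 0], [0, 0, 0], 20]
    - [[0, 0, 0], [0, 0, 0], 20]
    - [[0, 0, 0], [0, 0, 0], 20]

```text
t: 32.1
eef_pos: [567.1, 219.0, 184.3]
tool_rot: [[-0.078, 0.997, 0.002], [0.997, 0.078, 0.001], [0.001, 0.002, -1.0]]
ft_force: [-2.2, -1.0, 17.6]
opening: 0.299
```

>>> jog_arm:
  rows:
    - [[-0.5, 0, 5], [0, 0, 0], 20]
    - [[0, 0, 15], [0, 0, 0], 20]
    - [[0, 0, 25], [0, 0, 0], 20]
    - [[0, 0, 25], [0, 0, 0], 20]
    - [[0, 0, 15], [0, 0, 0], 20]

```text
t: 32.72
eef_pos: [566.1, 218.8, 268.9]
tool_rot: [[-0.078, 0.997, 0.001], [0.997, 0.078, 0.0], [0.0, 0.001, -1.0]]
ft_force: [-0.1, 0.0, -1.0]
opening: 0.297
```

>>> jog_arm:
  rows:
    - [[0, -20, 0], [0, 0, 0], 20]
    - [[-1, -40, 0], [0, 0, 0], 20]
    - [[-2, -45, 0], [0, 0, 0], 20]
    - [[-2, -50, 0], [0, 0, 0], 20]
    - [[-2, -50, 0], [0, 0, 0], 20]

```text
t: 33.35
eef_pos: [557.7, 10.5, 266.4]
tool_rot: [[-0.077, 0.997, -0.002], [0.997, 0.077, -0.001], [-0.001, -0.002, -1.0]]
ft_force: [0.7, -0.2, -0.8]
opening: 0.289
```

>>> jog_arm:
  rows:
    - [[-2, -50, 0], [0, 0, 0], 20]
    - [[-2, -50, 0], [0, 0, 0], 20]
    - [[-1, -40, -20], [0, 0, 0], 20]
    - [[-1, -25, -30], [0, 0, 0], 20]
    - [[0, -12, -40], [0, 0, 0], 20]

```text
t: 33.98
eef_pos: [551.4, -166.9, 176.2]
tool_rot: [[-0.075, 0.997, -0.0], [0.997, 0.075, -0.001], [-0.001, -0.0, -1.0]]
ft_force: [0.5, 0.6, -1.8]
opening: 0.298
```

>>> jog_arm:
  rows:
    - [[0, 0, -10], [0, 0, 0], 20]
    - [[0, 0, 0], [0, 0, 0], 20]
    - [[0, 0, 0], [0, 0, 0], 20]
    - [[0, 0, 0], [0, 0, 0], 20]

```text
t: 34.48
eef_pos: [553.6, -162.9, 168.8]
tool_rot: [[-0.079, 0.997, 0.002], [0.997, 0.079, -0.0], [-0.001, 0.002, -1.0]]
ft_force: [-0.1, -0.4, -1.3]
opening: 0.3
```

Run:
```python
from h import *
s=capture("scene")[:,:,::-1].copy();t=capture("top")[:,:,::-1].copy()
cv2.imwrite("pics/s6.png",s);cv2.imwrite("pics/t6.png",t)
o=observe();e=o["eef_pos"];print(e,o["ft_force"])
print("expected tip px",proj("scene",e-[0,0,94.5]),"hole",proj("scene",(555.4,-162.9,50)))
f=lambda im,x,y,w,h,k:cv2.resize(cv2.convertScaleAbs(im[y:y+h,x:x+w],alpha=2.),None,fx=k,fy=k,interpolation=cv2.INTER_CUBIC)
cv2.imwrite("pics/z8.png",np.hstack([f(s,250,120,80,110,5),f(s,435,130,70,110,5)]))
```

```text
[ 553.4 -163.1  168.4] [-0.2 -0.2 -0.6]
expected tip px [281.  185.6] hole [281.9 192.6]
```

View pics/z8.png

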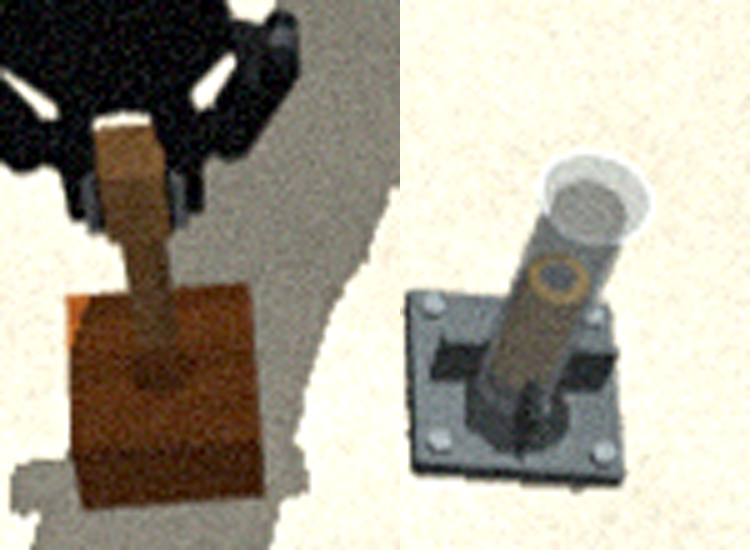

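The stack sits low in the tube, with its ring at px (546,185). The rod tip hangs at about (281.5,188), just above the hole. Lowering it.

>>> jog_arm:
  rows:
    - [[1.7, 0, -6], [0, 0, 0], 20]
    - [[0, 0, -8], [0, 0, 0], 20]
    - [[0, 0, -7], [0, 0, 0], 20]
    - [[0, 0, -3], [0, 0, 0], 20]
    - [[0, 0, 0], [0, 0, 0], 20]

```text
t: 35.2
eef_pos: [554.4, -163.3, 143.1]
tool_rot: [[-0.078, 0.997, -0.001], [0.997, 0.078, 0.0], [0.0, -0.001, -1.0]]
ft_force: [0.4, -0.6, -1.8]
opening: 0.295
```

>>> jog_arm:
  rows:
    - [[0, 0, -2], [0, 0, 0], 20]
    - [[0, 0, -2], [0, 0, 0], 20]
    - [[0, 0, -2], [0, 0, 0], 20]
    - [[0, 0, 0], [0, 0, 0], 20]

```text
t: 35.7
eef_pos: [554.5, -163.3, 137.3]
tool_rot: [[-0.078, 0.997, -0.0], [0.997, 0.078, 0.0], [0.0, -0.0, -1.0]]
ft_force: [-0.0, -0.3, -0.1]
opening: 0.3
```

>>> jog_arm:
  rows:
    - [[0, 0, -5], [0, 0, 0], 20]
    - [[0, 0, -6], [0, 0, 0], 20]
    - [[0, 0, -6], [0, 0, 0], 20]
    - [[0, 0, -5], [0, 0, 0], 20]
    - [[0, 0, 0], [0, 0, 0], 20]

```text
t: 36.33
eef_pos: [554.4, -163.2, 115.0]
tool_rot: [[-0.078, 0.997, -0.001], [0.997, 0.078, 0.0], [0.0, -0.001, -1.0]]
ft_force: [0.0, -0.4, -0.2]
opening: 0.298
```

>>> jog_arm:
  rows:
    - [[0, 0, -4], [0, 0, 0], 20]
    - [[0, 0, -3], [0, 0, 0], 20]
    - [[0, 0, -3], [0, 0, 0], 20]
    - [[0, 0, 0], [0, 0, 0], 20]

```text
t: 36.83
eef_pos: [554.5, -163.3, 105.2]
tool_rot: [[-0.078, 0.997, -0.0], [0.997, 0.078, 0.0], [0.0, -0.0, -1.0]]
ft_force: [-0.1, 0.3, -0.7]
opening: 0.3
```

>>> jog_arm:
  rows:
    - [[0, 0, -1.5], [0, 0, 0], 20]
    - [[0, 0, -1.5], [0, 0, 0], 20]
    - [[0, 0, -1], [0, 0, 0], 20]
    - [[0, 0, 0], [0, 0, 0], 20]

```text
t: 37.33
eef_pos: [554.6, -163.3, 101.4]
tool_rot: [[-0.078, 0.997, -0.0], [0.997, 0.078, -0.0], [-0.0, -0.0, -1.0]]
ft_force: [-0.1, 0.0, -1.2]
opening: 0.297
```

>>> jog_arm:
  rows:
    - [[0, 0, -1], [0, 0, 0], 20]
    - [[0, 0, -1], [0, 0, 0], 20]
    - [[0, 0, 0], [0, 0, 0], 20]

```text
t: 37.7
eef_pos: [554.7, -163.3, 99.6]
tool_rot: [[-0.078, 0.997, 0.0], [0.997, 0.078, -0.0], [-0.0, 0.0, -1.0]]
ft_force: [-0.4, 0.1, 0.5]
opening: 0.295
```

>>> jog_arm:
  rows:
    - [[0, 0, -0.5], [0, 0, 0], 20]
    - [[0, 0, 0], [0, 0, 0], 50]
    - [[0, 0, 0], [0, 0, 0], 50]
    - [[0, 0, 0], [0, 0, 0], 55]
    - [[0, 0, 20], [0, 0, 0], 55]

```text
t: 38.33
eef_pos: [553.7, -163.0, 117.9]
tool_rot: [[-0.078, 0.997, -0.003], [0.997, 0.078, 0.001], [0.001, -0.003, -1.0]]
ft_force: [-0.4, 0.4, 1.0]
opening: 0.644
```

>>> jog_arm:
  rows:
    - [[0, 0, 40], [0, 0, 0], 55]
    - [[0, 0, 50], [0, 0, 0], 55]
    - [[-10, 60, 20], [0, 0, 0], 55]
    - [[-20, 60, 0], [0, 0, 0], 55]
    - [[-20, 60, 0], [0, 0, 0], 55]

```text
t: 38.95
eef_pos: [504.8, 15.5, 228.9]
tool_rot: [[-0.078, 0.997, 0.001], [0.997, 0.078, 0.0], [0.0, 0.001, -1.0]]
ft_force: [2.3, 0.6, 0.6]
opening: 0.645
```

>>> jog_arm:
  rows:
    - [[0, 30, 0], [0, 0, 0], 55]
    - [[0, 0, 0], [0, 0, 0], 55]
    - [[0, 0, 0], [0, 0, 0], 55]
    - [[0, 0, 0], [0, 0, 0], 55]

```text
t: 39.45
eef_pos: [505.4, 42.5, 228.4]
tool_rot: [[-0.076, 0.997, -0.0], [0.997, 0.076, -0.001], [-0.001, -0.0, -1.0]]
ft_force: [0.6, 0.2, 0.4]
opening: 0.646
```

Run:
```python
from h import *
s=capture("scene")[:,:,::-1].copy();t=capture("top")[:,:,::-1].copy()
cv2.imwrite("pics/s7.png",s);cv2.imwrite("pics/t7.png",t);o=observe();print(o["eef_pos"],o["ft_force"],o["t"])
A=face(s,280,170,9,(8,70,90),(28,185,255));B=face(t,372,217,9,(8,70,80),(28,178,255));print("handle top",*tri(A[3],B[3]))
f=lambda im,x,y,w,h,k:cv2.resize(cv2.convertScaleAbs(im[y:y+h,x:x+w],alpha=2.),None,fx=k,fy=k,interpolation=cv2.INTER_CUBIC)
cv2.imwrite("pics/z9.png",np.hstack([f(s,250,140,120,110,3),f(s,425,140,75,110,3),f(t,180,180,60,110,3)]))
```

```text
[505.4  42.7 228.4] [ 0.  -0.7 -0.2] 39.55
handle top [ 554.8 -165.   126.7] 1.6042495592888573
```

View pics/z9.png

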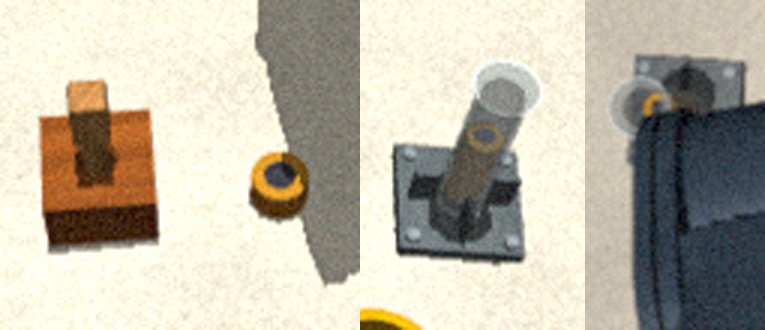

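The rod stands in its block, with its handle top at scene px (279,171). The stack is at the bottom, its ring at (466,185), about 92 mm high, which puts the follower near 24 mm. Handing in.

```bash
python3 -c "
from h import *
for z in(85,92,99):print(z,proj('scene',(566.5,218,z)))
print(sign_off())"
```

```text
85 [465.5 187.3]
92 [466.3 185.4]
99 [467.1 183.5]
the job is handed in; nothing more can be done
None
```

The job is handed in at about 39.6 s of the 72 s limit. Both narrow plugs are in the tube, the stack is pushed to its stop, and the rod is back in its block. `sign_off()` reports no verdict.

**Plugs:** The first plug jammed in the funnel with a lean of about 22°. I turned the jaws along the lean and squeezed it upright; the arm read about 27 N sideways, and the plug then dropped. I gripped the second plug higher and lowered it into the bore before letting go, and it dropped straight in.

**Pressing:** The stack slid down with 2.5 to 3.5 N on the wrist. At the stop I held about 16 to 17.6 N for a little over a second. No wrist reading went above 18 N, but forces were read only at the end of each move call.

**Last checks:**
- **Stack:** The upper plug's top is at about 92 mm, so the follower's top is near 24 mm; the limit is 39 mm. This comes from the scene camera alone, because the arm partly hid the tube in the top view.
- **Rod:** It stands in the block as at the start, and the gripper is clear of everything. The handle top measured 126.7 mm high against an expected 130 mm, and the two views disagreed by 1.6 mm.
- **Tube axis:** The two views also disagreed by about 4 mm on the tube's position. I settled it by taking the middle of the two views and by feeling the side force while inserting the second plug.
- **Bystanders:** The wide plug did not move. I did not measure the tape roll, carton or tap at the end, but the arm did not work near them.

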